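# Close the touch guard and lock in the fuse carrier

### The job

Lower the flat touch guard by its handle over the converter's two locating pins until it lies flush on its rails, and let go. Then take the larger fuse carrier from the rack, push it into the fuse holder that stands up through the guard, and twist it a quarter turn clockwise (seen from above) to its stop. Finish while holding: still gripping the carrier and pressing it fully down against its spring, so that I can meter the contact; leave the spare carrier, meter, tape and screwdriver alone.

Things in the scene. Friction and masses are not known exactly. Their poses are not given: they have to be found in the camera images.
- converter: Open-frame power converter, 240 (x) x 190 (y) mm, fixed; origin at the centre of its underside. On its 70 mm high deck stand two white rails (16 mm wide, 140 mm long in y, centred at x = +-73 mm, tops 85 mm up), each with a steel locating pin, copper bars, and the white fuse holder at (38, 0) mm. The guard is home with its origin at (0, 0, 85) mm and its x axis along the converter's x.
- holder_mouth (a point): Centre of the fuse holder's top rim, 95 mm up; axes as the converter's. White collar 45 mm outside, bore 27 mm; two entry slots (10 mm wide, out to 20 mm from the axis) on its +x and -x sides. Below the lip each lug can run 90 deg clockwise to a stop, only while the flange is within 1.5 mm of the rim. Let go at the stop, the carrier springs up 5 mm into a recess and stays locked there.
- contact (a joint): Sprung brass contact in the holder, m pressed down (0 = free). The fuse tip meets it with the carrier's flange 8 mm above the rim: 3 N there, 7 N at 0.008 when the flange sits on the rim, which is a hard stop.
- pin_a (a point): Foot of the locating pin at (73, -30) mm of the converter, on the rail top, 85 mm above the bench; axes as the converter's. The pin is 8 mm in diameter and 25 mm tall, its top 7 mm tapered.
- pin_b (a point): Foot of the locating pin at (-73, 30) mm of the converter, on the rail top, 85 mm above the bench; axes as the converter's. The pin is 8 mm in diameter and 25 mm tall, its top 7 mm tapered.
- guard: Touch guard: grey plastic plate 170 (x) x 125 (y) x 5 mm, about 0.2 kg, loose, flat on the bench on one side of the converter, right side up; origin at the centre of its underside. Holes: 50 mm at (38, 0) mm for the fuse holder, 10.5 mm at (73, -30) and (-73, 30) mm for the pins; it fits only one way round. Black bow handle across it (along y) at x = -22 mm.
- guard_handle (a point): Centre of the guard's handle bar, 38 mm above the plate's underside; axes as the guard's. The bar runs along y: 10 mm thick (x), 14 mm high, 90 mm long with 33 mm high legs at its ends, 66 mm free between the legs.
- guard_hole_a (a point): Centre of the guard's pin hole at (73, -30) mm, on its underside; goes over pin_a.
- guard_hole_b (a point): Centre of the guard's pin hole at (-73, 30) mm, on its underside; goes over pin_b.
- rack: Aluminium rack with a 190 (x) x 80 (y) mm top plate, 70 mm high, fixed on the bench on the other side of the converter from the guard; origin at the centre of its underside. Two 41 mm holes at x = +-45 mm, in which the two fuse carriers hang upright by their flanges, either one in either hole.
- carrier: The larger fuse carrier, black, 0.11 kg: flange 56 mm across, 5 mm thick; bar grip along x on it, 36 (x) x 12 (y) mm, 5 to 35 mm above the origin; below, a 23 mm skirt, then a 14 mm white fuse ending 58 mm down. Origin: centre of the flange's underside; seated, it is at holder_mouth. Two lugs in line with the bar (+x, -x), 6 mm wide, out to 18 mm, 10.5 to 15.5 mm down. A half turn looks the same.
- carrier_grip (a point): Point in the bar grip of the larger carrier, 26 mm above its origin, 9 mm under the bar's top; axes as the carrier's. Gripped with the grasp point here, the fingertips clear the flange.
- spare: The smaller spare fuse carrier in the rack's other hole: flange 44 mm, bar grip 26 x 9 x 16 mm; leave alone. Origin at the centre of the flange's underside.
- meter: Hand-held multimeter, 185 x 86 x 36 mm, lying on the bench; leave alone. Origin at the centre of its underside.
- tape: Roll of black tape, 68 mm diameter, 19 mm high, lying on the bench; leave alone. Origin at the centre of its underside.
- screwdriver: Screwdriver 190 mm long lying on the bench beyond the converter; leave alone. Origin at the centre of its underside.
- carrier_lug (a point): Outer end of the larger carrier's lug on its +x side, 18 mm from the axis and 13 mm below the origin; axes as the carrier's.

How it is judged:
By the outcome, as a careful person would: the job done as asked, in the order asked, and still so for the second after the job is handed in, while the arm keeps its last pose, push and grip.
It also fails if it takes over 59 s, if anything falls off the work surface, if the arm or the gripper's body presses on something with over 40 N, if the wrist force passes 120 N, or if a joint passes its speed limit or range.

### The arm

A 6-joint arm with a two-finger parallel gripper is mounted at the origin on the work surface. World frame = base frame: x ahead of the robot, y to its left, z up, the work surface at z = 0. Lengths are in m, angles in rad, forces in N, time in s.
With the tool pointing down it reaches from about 0.25 to 0.775 m from the base axis. Payload 4 kg.
Tool frame: the origin (TCP) lies between the finger pads; the fingertips stand 14 mm ahead of it and the grasp point (between the pads) lies 5 mm behind it (tip_reach is the distance from the TCP to the fingertips, in m); z points along the fingers, y is the line along which they close (so a half turn about z gives the same grasp; the last joint's range is limited). The gripper opens to 94 mm and grips with 3 to 60 N. Pads are 16 mm wide; open, the fingers measure 119 mm over their backs; the gripper's body (75 mm by 177 mm) begins 78 mm behind the grasp point.
Start: joints at [-1.402, 0.087, 1.371, -0, 1.684, -0.103], TCP at [0.148, -0.53, 0.22] pointing down, gripper open.
Joint ranges: [-3.1, 3.1], [-0.76, 2.03], [0.27, 2.55], [-1.08, 4.22], [0.17, 2.65], [-2.57, 2.57]. Speed limits (rad/s): [2.79, 2.79, 3.14, 3.14, 3.14, 3.14].

### API

Orientations are given as [roll, pitch, yaw] about the fixed x, y, z axes, in that order (R = Rz(yaw) Ry(pitch) Rx(roll)).
In Python, from bench import * gives the robot as it stands. The module is installed in compiled form; this text tells all that it offers.
- The arm moves only by the tool servo_tool, never from a script. Its argument "targets" is a list of rows, each a list of 4 numbers: the shift along the tool's x, y, z in cm, then the turn about the tool's z in degrees. A call has 1 to 8 rows; each row is the pose to reach, as a shift and turn from the pose commanded when the call began, along the tool's axes at that moment; what a row does not reach only later rows make up. A row lasts 1/8 s, in which the tool goes at most 62.5 mm and 10.7 degrees, less where a joint would pass 70% of its speed; a pose out of reach is approached as far as the arm can. A call with a gripper value outside its range is refused whole. "claw" is the closure in counts, from 0 (fully open) to 255 (shut), set as the call begins (left out, the last holds). The fingers move at their own pace and stop on an object; the grip force is fixed at half the most. Time passes only in rows, so rows that repeat a pose let the fingers close. It gives the time, the measured TCP pose, the force, the opening and the grip force at its end, in the units of the state.
- get_obs(): the state, without advancing time (a new reading comes with each control period).
- snapshot(name): name is "scene" or "top" or "wrist"; returns the picture (420x560x3 uint8, blue, green, red); there is no depth.
- camera_model(name): a dict with "camera_matrix" (3x3 intrinsics, pixels), "camera_from_world" (4x4, takes a point from world to camera coordinates). Camera axes: x right, y up, looking along -z (the intrinsics and any distortion apply to the point x, -y, -z); pixel columns grow to the right and rows downward; lengths in m; the calibration is good to about 2 mm. A picture is of the moment at which its call begins: read the wrist's pose just before it. camera_model takes no time and is no camera call; for the wrist camera it gives the pose at the moment of the call.
- close_job(): hands the job in; it is judged then, once.
The state is a dict: "time": time; "joint_positions": joint angles; "qvel": joint speeds; "joint_torque": joint torques, N m; "tool_pos": TCP position; "ee_rot": TCP orientation; "wrist_force": force on the tool from outside, world axes, zero at the start; "wrist_torque": the same for the moment, N m; "width": finger opening in m; "finger_force": force on a finger pad.
Only numpy, scipy, OpenCV 4.12 (cv2) and the standard library are available. Lean on these libraries where they do the work, as an engineer would, in place of code of your own. Each camera call takes 0.05 s, during which the arm holds its last target. There are 200 camera calls.

## Working session

There is one attempt and no reset: what is moved stays moved. The work goes in short steps, Python scripts to look and compute and a tool call to move; the robot and the scene stay as the last step left them, time stands still between calls to the robot, and variables do not carry over. Pictures are saved under pics/ and viewed, at most 10 in all, crops included, and the job is handed in when it is done.

Besides the shell and the picture viewer there is one more tool, called after ">>>" as a command line: name --pt "numbers of a row" for each row, then --argument value for the rest. servo_tool: Moves the arm, as the interface text tells. Its arguments: {"type":"object","properties":{"targets":{"type":"array"},"claw":{"type":"number"}},"required":["targets"]}

```bash
mkdir -p pics; cat > h.py <<'E'
from bench import *
import numpy as np, cv2
np.set_printoptions(precision=4,suppress=True)
def ray(cm,u,v):
    K=np.array(cm["camera_matrix"]);T=np.array(cm["camera_from_world"])
    d=np.linalg.inv(K)@[u,v,1]; d=np.array([d[0],-d[1],-d[2]])
    R=T[:3,:3]; return -R.T@T[:3,3], R.T@d
def onz(cm,u,v,z):
    o,d=ray(cm,u,v); return o+d*(z-o[2])/d[2]
def proj(cm,p):
    T=np.array(cm["camera_from_world"]);q=T[:3,:3]@p+T[:3,3]
    w=np.array(cm["camera_matrix"])@[q[0],-q[1],-q[2]];return w[:2]/w[2]
E
python3 - <<'E'
from h import *
a=snapshot("top");b=snapshot("scene")
cv2.imwrite("pics/top0.png",a);cv2.imwrite("pics/scene0.png",b)
print({k:np.round(v,3).tolist() for k,v in get_obs().items()})
for n in("top","scene"):print(camera_model(n))
E
```

```text
{'time': 0.1, 'joint_positions': [-1.402, 0.088, 1.372, 0.0, 1.684, -0.103], 'qvel': [-0.001, -0.0, -0.004, 0.0, 0.0, 0.001], 'joint_torque': [0.001, -34.125, -30.33, 0.072, 0.03, -0.0], 'tool_pos': [0.148, -0.529, 0.218], 'ee_rot': [-3.14, -0.0, 0.272], 'wrist_force': [1.199, -0.91, 0.34], 'wrist_torque': [0.021, 0.03, 0.002], 'finger_force': 0.0, 'width': 0.094}
{'camera_matrix': array([[418.5269,   0.    , 276.5066],
       [  0.    , 418.5269, 208.445 ],
       [  0.    ,   0.    ,   1.    ]]), 'camera_from_world': array([[-0.0116, -0.9999,  0.0045, -0.0037],
       [ 0.9821, -0.0106,  0.1878, -0.5697],
       [-0.1878,  0.0066,  0.9822, -1.0401],
       [ 0.    ,  0.    ,  0.    ,  1.    ]])}
{'camera_matrix': array([[530.7601,   0.    , 278.7013],
       [  0.    , 530.7601, 202.7026],
       [  0.    ,   0.    ,   1.    ]]), 'camera_from_world': array([[-0.709 ,  0.7052, -0.0059,  0.4182],
       [-0.5188, -0.5159,  0.6817,  0.2485],
       [ 0.4777,  0.4864,  0.7316, -1.531 ],
       [ 0.    ,  0.    ,  0.    ,  1.    ]])}
```

View pics/top0.png

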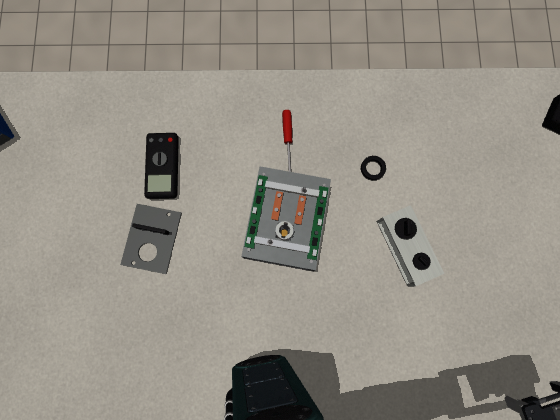

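View pics/scene0.png

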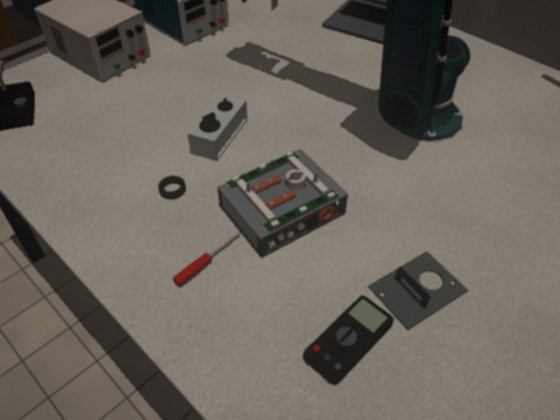

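The top view shows the guard at about (150,240), with its handle at (152,228) and big hole at (148,252). The converter is at (287,218), with its holder at (285,230) and pins at (270,241) and (304,190). The rack is at (410,250), with the larger carrier at (405,229). The scene view agrees: the converter's and guard's +x axes both point toward the robot.

```bash
python3 - <<'E'
from h import *
cm=camera_model("top")
a=cv2.imread("pics/top0.png")
for n,u,v,z in [("handle",152,228,.038),("gbig",148,252,.005),("gha",134,263,.005),("ghb",169,214,.005),("pa",270,241,.11),("pb",304,190,.11),("holder",285,230,.095),("carr",405,229,.095),("spare",421,261,.085)]:
    print(n,onz(cm,u,v,z))
f=lambda x,y,w,h:cv2.resize(a[y:y+h,x:x+w],None,fx=4,fy=4,interpolation=cv2.INTER_CUBIC)
cv2.imwrite("pics/m.png",np.hstack([f(115,195,70,85),f(240,165,65+30,85)[:, :],])[:600,:800])
w=snapshot("wrist");cv2.imwrite("pics/w0.png",w);c=camera_model("wrist");print(c,get_obs()["tool_pos"])
E
```

```text
handle [0.5239 0.3173 0.038 ]
gbig [0.464  0.3349 0.005 ]
gha [0.4352 0.3707 0.005 ]
ghb [0.5667 0.2825 0.005 ]
pa [0.4782 0.0071 0.11  ]
pb [ 0.6051 -0.079   0.11  ]
holder [ 0.5069 -0.0303  0.095 ]
carr [ 0.5061 -0.3297  0.095 ]
spare [ 0.427  -0.3671  0.085 ]
{'camera_matrix': array([[297.3148,   0.    , 280.5663],
       [  0.    , 297.3148, 207.5697],
       [  0.    ,   0.    ,   1.    ]]), 'camera_from_world': array([[ 0.2693, -0.963 , -0.0019, -0.5495],
       [ 0.9299,  0.2606, -0.2594,  0.0274],
       [ 0.2503,  0.0681,  0.9658, -0.3906],
       [ 0.    ,  0.    ,  0.    ,  1.    ]])} [ 0.1476 -0.5294  0.2186]
```

View pics/m.png

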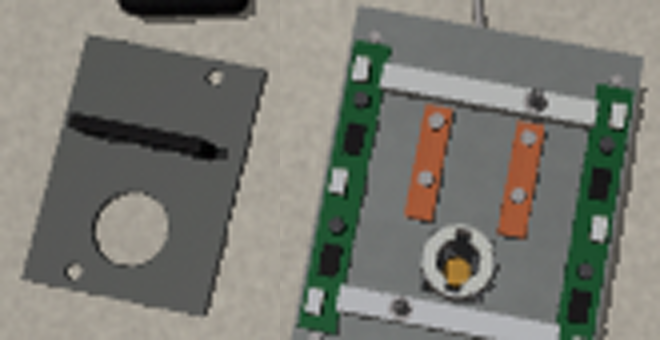

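The enlarged crop confirms the guard's handle and the way both parts face (yaw about 168° for each). I'll move over the guard for a close look.

>>> servo_tool --pt "5 -6 -1 -7" --pt "10 -12 -2 -14" --pt "15 -18 -3 -21" --pt "18.5 -22.5 -3 -28" --pt "22 -27 -3 -35" --pt "25.5 -31.5 -3 -42" --pt "29 -36 -3 -49" --pt "32.5 -40.5 -3 -56" --claw 60

```text
time: 1.15
tool_pos: [0.3442, -0.0699, 0.2494]
ee_rot: [3.14, 0.0, 1.253]
wrist_force: [0.4, -0.5, 0.1]
width: 0.0717
finger_force: 0.0
```

>>> servo_tool --pt "5 0.5 0 -2" --pt "11 1.1 0 -4" --pt "17 1.7 0 -6" --pt "23 2.3 0 -6.9" --pt "29 3 0 -6.9" --pt "35 3.6 0 -6.9" --pt "39.5 4.1 0 -6.9" --pt "40.6 4.2 0 -6.9"

```text
time: 2.15
tool_pos: [0.5123, 0.3021, 0.2476]
ee_rot: [-3.139, 0.002, 1.372]
wrist_force: [-1.1, 1.1, -1.3]
width: 0.072
finger_force: 0.0
```

```bash
python3 - <<'E'
from h import *
o=get_obs();c=camera_model("wrist")
w=snapshot("wrist");cv2.imwrite("pics/w1.png",w)
o=get_obs();print(o["time"],o["tool_pos"],o["ee_rot"],o["joint_positions"])
np.save("c1.npy",c,allow_pickle=True)
for n,p in [("handle",(.5226,.322,.045)),("ha",(.435,.371,.005)),("hb",(.567,.2825,.005)),("tcp",o["tool_pos"])]:print(n,proj(c,np.array(p)))
E
```

```text
2.2 [0.5124 0.302  0.2478] [-3.1397  0.0009  1.3719] [0.437  0.1859 1.2045 0.0004 1.7533 0.636 ]
handle [285.8724 172.3243]
ha [214.4321 145.0521]
hb [322.1276 189.5876]
tcp [280.3793 257.7049]
```

View pics/w1.png

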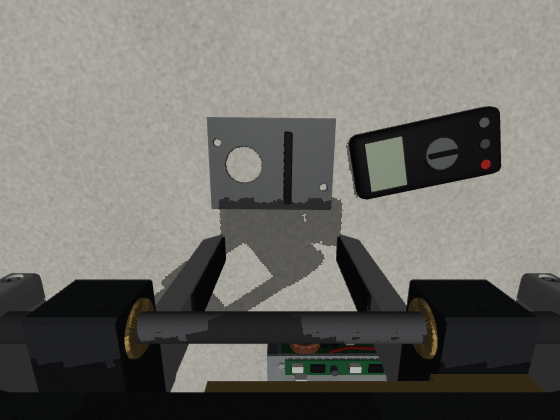

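The guard lies square to the tool. Its holes are at (217,142) and (323,187), the big hole is at (244,164), and the handle runs from (288,132) to (288,205). Next I'll measure the holes and plate by contour.

```bash
python3 - <<'E'
from h import *
c=np.load("c1.npy",allow_pickle=True).item();w=cv2.imread("pics/w1.png")
g=cv2.cvtColor(w,cv2.COLOR_BGR2GRAY)
def cen(u,v,r,lo=115):
    p=g[v-r:v+r+1,u-r:u+r+1].astype(float);m=np.clip(p-lo,0,60);y,x=np.mgrid[v-r:v+r+1,u-r:u+r+1]
    return (m*x).sum()/m.sum(),(m*y).sum()/m.sum()
P={}
for n,u,v,r in [("a",217,142,6),("b",323,187,6),("big",244,164,22)]:
    q=cen(u,v,r);P[n]=onz(c,*q,.004);print(n,q,P[n])
# handle: dark columns
for v in(140,160,180,195):
    x=np.where(g[v,275:300]<45)[0]+275;print(v,x.min(),x.max(),onz(c,(x.min()+x.max())/2,v,.044))
d=(P["b"]-P["a"])[:2];yaw=np.arctan2(d[1],d[0])-np.arctan2(60,-146);print(np.hypot(*d),np.degrees(yaw)%360)
C=(P["a"]+P["b"])[:2]/2
R=np.array([[np.cos(yaw),-np.sin(yaw)],[np.sin(yaw),np.cos(yaw)]])
print("ctr",C,"handle",C+R@[-.022,0],"big",C+R@[.038,0])
# pins from top view: dark blobs
E
```

```text
a (np.float64(216.98369248689576), np.float64(142.23995340710542)) [0.4391 0.3739 0.004 ]
b (np.float64(322.66822742474915), np.float64(186.66153846153847)) [0.5685 0.2862 0.004 ]
big (np.float64(243.64469972702457), np.float64(164.23453139217472)) [0.4675 0.3382 0.004 ]
140 284 291 [0.532  0.3599 0.044 ]
160 284 291 [0.5275 0.3364 0.044 ]
180 283 291 [0.5221 0.3121 0.044 ]
195 283 291 [0.5185 0.2933 0.044 ]
0.15632949824103035 168.22838413633275
ctr [0.5038 0.3301] handle [0.5253 0.3256] big [0.4666 0.3378]
```

>>> servo_tool --pt "2.6 0.8 4 0.4" --pt "2.6 0.8 8 0.4" --pt "2.6 0.8 12 0.4" --pt "2.6 0.8 15.5 0.4" --pt "2.6 0.8 18.5 0.4" --pt "2.6 0.8 20.5 0.4" --pt "2.6 0.8 21.4 0.4" --pt "2.6 0.8 21.4 0.4"

```text
time: 3.2
tool_pos: [0.5253, 0.3236, 0.0356]
ee_rot: [3.142, 0.0, 1.362]
wrist_force: [0.3, -0.8, 1.4]
width: 0.0721
finger_force: 0.0
```

Positioned over the handle, with the bar between the pads. Close the gripper and lift.

>>> servo_tool --pt "0.2 0 0.2 0" --pt "0.2 0 0.2 0" --pt "0.2 0 0.2 0" --pt "0.2 0 0.2 0" --pt "0.2 0 0.2 0" --pt "0.2 0 0.2 0" --claw 255

```text
time: 3.95
tool_pos: [0.5257, 0.3259, 0.0334]
ee_rot: [3.142, 0.0, 1.363]
wrist_force: [-0.7, 0.6, -0.4]
width: 0.0146
finger_force: 0.0
```

>>> servo_tool --pt "0 0 -0.5 0" --pt "0 0 -3 0" --pt "0 0 -7 0" --pt "0 0 -12 0" --pt "0 0 -17 0" --pt "0 0 -20 0" --pt "0 0 -20.5 0"

```text
time: 4.82
tool_pos: [0.5265, 0.3263, 0.2413]
ee_rot: [3.137, -0.003, 1.363]
wrist_force: [0.3, -0.6, -3.9]
width: 0.0098
finger_force: 30.0
```

```bash
python3 - <<'E'
from h import *
a=snapshot("top")
cv2.imwrite("pics/top2.png",a)
o=get_obs();print({k:np.round(o[k],4) for k in("time","tool_pos","ee_rot","width","finger_force","wrist_force")})
# pin & holder positions from initial top image
a=cv2.imread("pics/top0.png");g=cv2.cvtColor(a,cv2.COLOR_BGR2GRAY);cm=camera_model("top")
# rails + holder ring: bright low-sat
hsv=cv2.cvtColor(a,cv2.COLOR_BGR2HSV)
m=((g>195)&(hsv[...,1]<25)).astype(np.uint8);m[:,:235]=0;m[:,340:]=0;m[:160]=0;m[275:]=0
n,l,s,ct=cv2.connectedComponentsWithStats(m)
for i in range(1,n):
    if s[i,4]>30:
        pts=np.argwhere(l==i)[:,::-1].astype(np.float32);print(s[i],ct[i],cv2.minAreaRect(pts))
E
```

```text
{'time': np.float64(4.875), 'tool_pos': array([0.526 , 0.326 , 0.2397]), 'ee_rot': array([ 3.1397, -0.0013,  1.3626]), 'width': np.float64(0.0097), 'finger_force': np.float64(29.9994), 'wrist_force': array([ 0.5942,  0.7502, -2.4225])}
```

>>> servo_tool --pt "-3 0.6 0 0" --pt "-8 1.5 0 0" --pt "-14 2.6 0 0" --pt "-20 3.8 0 0" --pt "-26 4.9 0 0" --pt "-32 6 0 0" --pt "-37.5 7 0 0" --pt "-42 7.9 0 0"

```text
time: 5.88
tool_pos: [0.5146, -0.1032, 0.2354]
ee_rot: [-3.137, -0.0, 1.361]
wrist_force: [0.3, -0.5, -1.9]
width: 0.01
finger_force: 30.0
```

>>> servo_tool --pt "-3 0.6 0 0" --pt "-5 0.9 0 0" --pt "-6 1.1 0 0" --pt "-6.2 1.1 0 0" --pt "-6.2 1.1 0 0"

```text
time: 6.5
tool_pos: [0.5142, -0.1634, 0.2384]
ee_rot: [-3.142, -0.0, 1.364]
wrist_force: [0.1, 0.7, -3.0]
width: 0.0097
finger_force: 30.0
```

```bash
python3 - <<'E'
from h import *
o=get_obs();c=camera_model("wrist")
w=snapshot("wrist");cv2.imwrite("pics/w2.png",w)
print({k:np.round(o[k],4) for k in("time","tool_pos","ee_rot","width","finger_force","wrist_force")})
np.save("c2.npy",c,allow_pickle=True)
for n,p in [("pa",(.4782,.0071,.11)),("pb",(.6051,-.079,.11))]:print(n,proj(c,np.array(p)))
E
```

```text
{'time': np.float64(6.5), 'tool_pos': array([ 0.5142, -0.1634,  0.2384]), 'ee_rot': array([-3.1415, -0.0005,  1.3638]), 'width': np.float64(0.0097), 'finger_force': np.float64(29.9995), 'wrist_force': array([ 0.1245,  0.6565, -2.9937])}
pa [200.5763  28.409 ]
pb [357.535   98.7638]
```

View pics/w2.png

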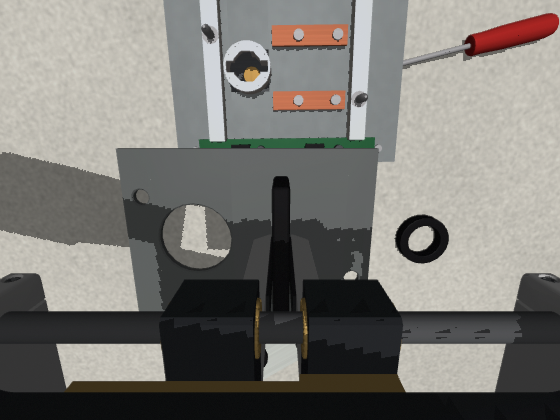

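Pin a shows at about (209,33), pin b at (361,99) and the holder rim at (247,65). The held guard has hole a at (142,196), hole b at (351,277) and the big hole at (197,236). I'll zoom in for tip and foot pixels.

```bash
python3 - <<'E'
from h import *
w=cv2.imread("pics/w2.png")
f=lambda x,y:cv2.resize(w[y:y+28,x:x+32],None,fx=12,fy=10,interpolation=cv2.INTER_NEAREST)
cv2.imwrite("pics/z2.png",np.vstack([np.hstack([f(193,18),f(345,85)]),np.hstack([f(126,182),f(335,263)])]))
E
```

```text
(no output)
```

View pics/z2.png

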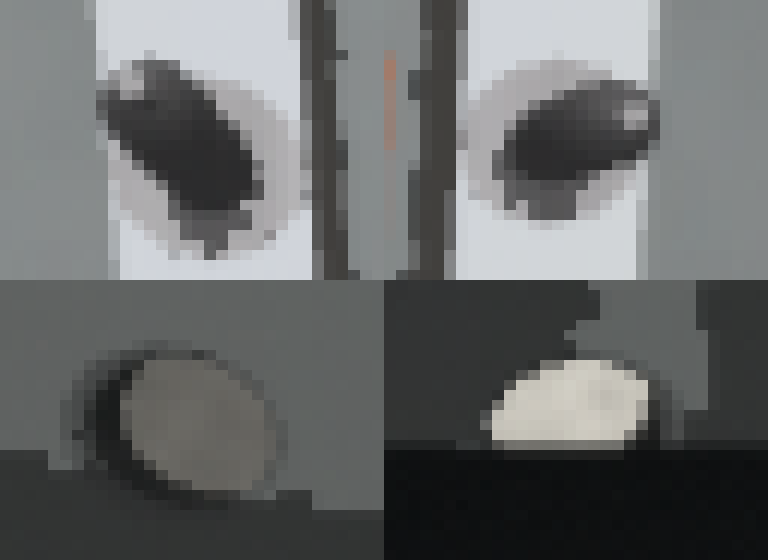

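```bash
cat >> h.py <<'E'
def fit(Pa,Pb,la=(.073,-.03),lb=(-.073,.03)):
    d=(Pb-Pa)[:2];e=np.subtract(lb,la);yaw=np.arctan2(d[1],d[0])-np.arctan2(e[1],e[0])
    R=np.array([[np.cos(yaw),-np.sin(yaw)],[np.sin(yaw),np.cos(yaw)]]);C=(Pa+Pb)[:2]/2-R@(np.add(la,lb)/2)
    return C,np.degrees(yaw)%360,np.hypot(*d),R
E
python3 - <<'E'
from h import *
c=np.load("c2.npy",allow_pickle=True).item();w=cv2.imread("pics/w2.png")
for n,a,b,z in[("tips",(204.2,27),(365.5,96.2),.11),("feet",(210.2,34.3),(359.4,99.1),.085)]:
    C,y,L,R=fit(onz(c,*a,z),onz(c,*b,z));print(n,C,y,L,"holder",C+R@[.038,0])
# holder rim ring
g=cv2.cvtColor(w,cv2.COLOR_BGR2GRAY);m=(g[35:100,220:278]>185).astype(np.uint8)
cs,_=cv2.findContours(m,0,1);k=max(cs,key=cv2.contourArea);e=cv2.fitEllipse(k);print("ring",e);q=np.array(e[0])+[220,35];print("holder",onz(c,*q,.095))
# guard: dims
A=onz(c,140.6,196.2,.210)
hs=cv2.cvtColor(w,cv2.COLOR_BGR2HSV)
mb=np.zeros_like(g)
ed=cv2.Canny(g,40,100)[195:280,155:240];p=np.argwhere(ed)[:,::-1]+[155,195]
print("plate topL",onz(c,117,149,.21),"topR",onz(c,378,150,.21),"a",A)
t=np.array([.5142,-.1634]);yw=1.3638
tx=np.array([np.cos(yw),np.sin(yw)]);ty=np.array([np.sin(yw),-np.cos(yw)])
for P in(A,onz(c,117,149,.21),onz(c,378,150,.21),onz(c,197,236.5,.21)):
    d=P[:2]-t;print("tool xy",d@tx,d@ty)
E
```

```text
tips [ 0.5471 -0.0354] 169.12290972712432 0.15661768306872653 holder [ 0.5098 -0.0282]
feet [ 0.5474 -0.0351] 168.8033442091624 0.15820204671677593 holder [ 0.5101 -0.0277]
ring ((26.35770606994629, 30.110136032104492), (45.58395767211914, 50.2522087097168), 169.48699951171875)
holder [ 0.5097 -0.0269  0.095 ]
plate topL [ 0.4248 -0.0814  0.21  ] topR [ 0.588  -0.1161  0.21  ] a [ 0.4296 -0.1139  0.21  ]
tool xy 0.031033777249924118 -0.09297041332873822
tool xy 0.06192393587350548 -0.10431769905956358
tool xy 0.06145377480363847 0.06245496553553984
tool xy 0.0025565490194164016 -0.05746174332432318
```

>>> servo_tool --pt "2 0.4 0 -0.9" --pt "6 1.3 0 -0.9" --pt "10 2.1 0.5 -0.9" --pt "12.6 2.65 3 -0.9" --pt "13.3 2.8 5.5 -0.9" --pt "13.3 2.8 7.3 -0.9" --pt "13.3 2.8 7.8 -0.9" --pt "13.3 2.8 7.8 -0.9"

```text
time: 7.55
tool_pos: [0.569, -0.0404, 0.1608]
ee_rot: [3.141, 0.0, 1.378]
wrist_force: [-0.5, 0.2, -1.9]
width: 0.0097
finger_force: 30.0
```

```bash
python3 - <<'E'
from h import *
o=get_obs();c=camera_model("wrist")
w=snapshot("wrist");cv2.imwrite("pics/w3.png",w)
s=snapshot("scene")
print({k:np.round(o[k],4) for k in("time","tool_pos","ee_rot","width","finger_force","wrist_force")})
np.save("c3.npy",c,allow_pickle=True)
pa=proj(c,np.array([.5472-.0717+.0057,-.0352+.0139+.0294,.12]));print(pa)
f=lambda x,y:cv2.resize(w[y:y+60,x:x+80],None,fx=5,fy=5,interpolation=cv2.INTER_NEAREST)
t=np.hstack([f(100,160),f(320,235)])
s2=cv2.resize(s[140:260,210:360],None,fx=2.5,fy=2.5)
t2=np.zeros((300,800,3),np.uint8);t2[:,:375]=s2
t2[:,400:800]=cv2.resize(w,(400,300))
cv2.imwrite("pics/z3.png",np.vstack([t,t2]))
E
```

```text
{'time': np.float64(7.55), 'tool_pos': array([ 0.569 , -0.0404,  0.1608]), 'ee_rot': array([3.1412, 0.0002, 1.3778]), 'width': np.float64(0.0097), 'finger_force': np.float64(29.9995), 'wrist_force': array([-0.4801,  0.2288, -1.9497])}
[145.061  192.7283]
```

View pics/z3.png

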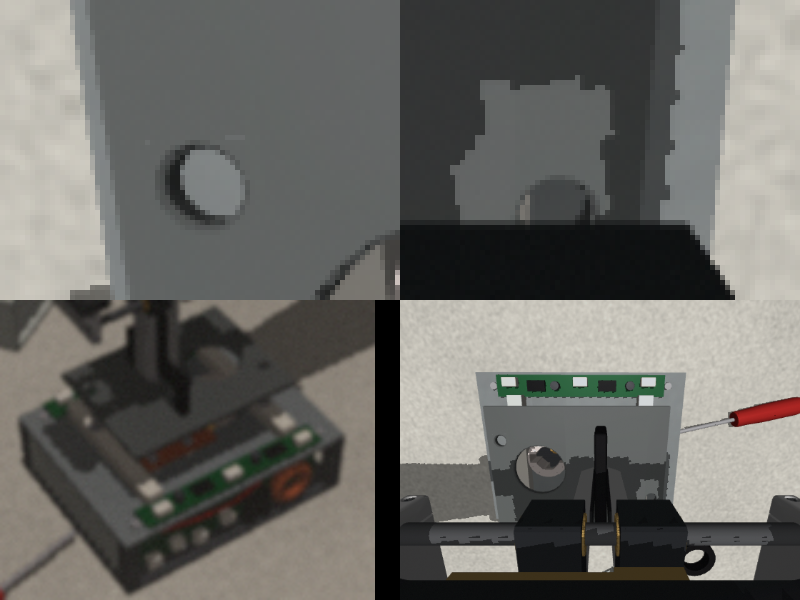

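Hole a shows only deck grey through it, as expected from this slant. The rims line up with the rails, so I'll lower in steps while watching the force.

>>> servo_tool --pt "0 0 0.3 0" --pt "0 0 0.7 0" --pt "0 0 1.1 0" --pt "0 0 1.3 0" --pt "0 0 1.3 0"

```text
time: 8.28
tool_pos: [0.5688, -0.0399, 0.1471]
ee_rot: [-3.141, 0.0, 1.378]
wrist_force: [0.4, 0.0, -3.1]
width: 0.0098
finger_force: 30.0
```

```bash
python3 - <<'E'
from h import *
o=get_obs();c=camera_model("wrist")
w=snapshot("wrist");cv2.imwrite("pics/w4.png",w)
print({k:np.round(o[k],4) for k in("time","tool_pos","ee_rot","width","finger_force","wrist_force","wrist_torque")})
g=cv2.cvtColor(w,cv2.COLOR_BGR2GRAY)
f=lambda x,y,W,H,k:cv2.resize(w[y:y+H,x:x+W],None,fx=k,fy=k,interpolation=cv2.INTER_NEAREST)
cv2.imwrite("pics/z4.png",np.hstack([f(110,170,60,60,6),f(150,190,100,90,4)]) if 0 else np.hstack([f(115,170,60,60,7),cv2.resize(f(155,195,85,85,5),(420,420))])[:,:800])
E
```

```text
{'time': np.float64(8.275), 'tool_pos': array([ 0.5688, -0.0399,  0.1471]), 'ee_rot': array([-3.1409,  0.0001,  1.3783]), 'width': np.float64(0.0098), 'finger_force': np.float64(29.9995), 'wrist_force': array([ 0.4401,  0.0029, -3.1086]), 'wrist_torque': array([-0.0311, -0.1529,  0.0017])}
```

View pics/z4.png

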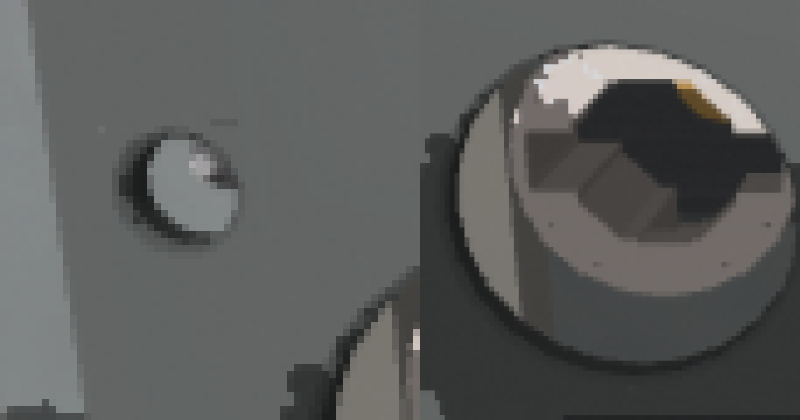

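The pin a tip is inside hole a's upper right, at about (143.6,192.9), and the rim centre is at (140.9,196.6).

```bash
python3 - <<'E'
from h import *
c=camera_model("wrist");o=get_obs();t=o["tool_pos"][:2];yw=o["ee_rot"][2]
tx=np.array([np.cos(yw),np.sin(yw)]);ty=np.array([np.sin(yw),-np.cos(yw)])
for n,u,v,z in[("tip",143.6,192.9,.11),("rim",140.9,196.6,.115),("rim+3",140.9,196.6,.118)]:
    P=onz(c,u,v,z);d=P[:2]-t;print(n,P,"tool",d@tx*1e3,d@ty*1e3)
E
```

```text
tip [0.4818 0.009  0.11  ] tool 31.370296300534555 -94.93450281156319
rim [0.4817 0.0075 0.115 ] tool 29.882288707195087 -94.71663396489234
rim+3 [0.4833 0.0079 0.118 ] tool 30.5713261457815 -93.26957799045279
```

>>> servo_tool --pt "0.12 0 0 0" --pt "0.12 0 0.3 0" --pt "0.12 0 0.7 0" --pt "0.12 0 1.1 0" --pt "0.12 0 1.3 0" --pt "0.12 0 1.3 0"

```text
time: 9.07
tool_pos: [0.5691, -0.0388, 0.1341]
ee_rot: [-3.141, 0.0, 1.378]
wrist_force: [-0.3, 0.3, -2.0]
width: 0.0095
finger_force: 30.0
```

>>> servo_tool --pt "0 0 0.3 0" --pt "0 0 0.6 0" --pt "0 0 0.9 0" --pt "0 0 1.15 0" --pt "0 0 1.2 0" --pt "0 0 1.2 0"

```text
time: 9.82
tool_pos: [0.5692, -0.0388, 0.1224]
ee_rot: [-3.142, 0.0, 1.378]
wrist_force: [-0.3, 0.7, -2.6]
width: 0.0098
finger_force: 30.0
```

>>> servo_tool --pt "0 0 0.15 0" --pt "0 0 0.3 0" --pt "0 0 0.4 0" --pt "0 0 0.5 0" --pt "0 0 0.5 0"

```text
time: 10.45
tool_pos: [0.5694, -0.0388, 0.12]
ee_rot: [3.14, 0.0, 1.378]
wrist_force: [-4.9, 0.9, 7.7]
width: 0.0099
finger_force: 30.0
```

>>> servo_tool --pt "0 0 -0.3 0" --pt "0 0 -0.3 0" --pt "0 0 -0.3 0" --pt "0 0 -0.3 0" --pt "0 0 -0.3 0" --claw 170

```text
time: 11.08
tool_pos: [0.5691, -0.0388, 0.1202]
ee_rot: [-3.141, 0.0, 1.378]
wrist_force: [0.0, -0.4, 1.6]
width: 0.0312
finger_force: 0.0
```

>>> servo_tool --pt "0 0 -2 0" --pt "0 0 -5 0" --pt "0 0 -9 0" --pt "0 0 -13 0" --pt "-5 0 -15 0" --pt "-11 0 -15 0" --pt "-16 0 -15 0" --pt "-17 0 -15 0"

```text
time: 12.08
tool_pos: [0.5359, -0.2084, 0.2701]
ee_rot: [-3.141, 0.0, 1.374]
wrist_force: [0.0, 0.6, 0.4]
width: 0.0313
finger_force: 0.0
```

```bash
python3 - <<'E'
from h import *
o=get_obs();c=camera_model("wrist")
w=snapshot("wrist");cv2.imwrite("pics/w5.png",w)
print({k:np.round(o[k],4) for k in("time","tool_pos","ee_rot","width","finger_force","wrist_force","joint_positions")})
np.save("c5.npy",c,allow_pickle=True)
E
```

```text
{'time': np.float64(12.075), 'tool_pos': array([ 0.5359, -0.2084,  0.2701]), 'ee_rot': array([-3.141 ,  0.0004,  1.3741]), 'width': np.float64(0.0313), 'finger_force': np.float64(0.0), 'wrist_force': array([0.0238, 0.5851, 0.4432]), 'joint_positions': array([-0.4692,  0.1399,  1.2135, -0.0006,  1.7886, -0.2726])}
```

View pics/w5.png

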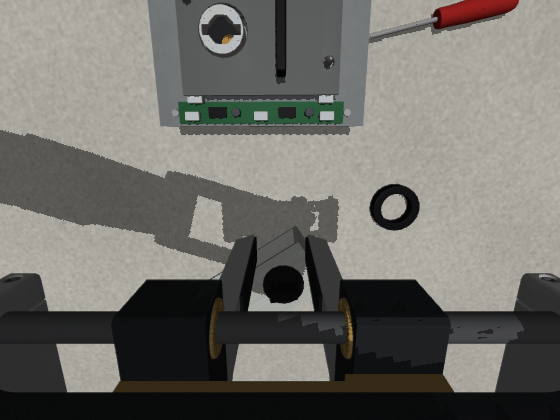

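The guard is down on the converter: pin b stands through its hole at (329,62), and the holder sticks through the big hole at (222,28) with its slots to the left and right. The larger carrier is near (284,285). I'll move to look at it unobstructed.

>>> servo_tool --pt "-4 -0.1 1 0" --pt "-9 -0.3 2 0" --pt "-14 -0.4 3 0" --pt "-17.5 -0.5 4 0" --pt "-18.7 -0.5 5 0" --pt "-18.7 -0.5 5 0" --pt "-18.7 -0.5 5 0" --claw 100

```text
time: 13.0
tool_pos: [0.497, -0.3866, 0.2211]
ee_rot: [3.141, -0.0, 1.38]
wrist_force: [-0.4, -0.4, 1.1]
width: 0.0567
finger_force: 0.0
```

```bash
python3 - <<'E'
from h import *
o=get_obs();c=camera_model("wrist")
w=snapshot("wrist");cv2.imwrite("pics/w6.png",w)
print({k:np.round(o[k],4) for k in("time","tool_pos","ee_rot","width","joint_positions")})
np.save("c6.npy",c,allow_pickle=True)
g=cv2.cvtColor(w,cv2.COLOR_BGR2GRAY)
print("pred carrier",proj(c,np.array([.506,-.33,.105])),"flange",proj(c,np.array([.506,-.33,.073])),"spare",proj(c,np.array([.427,-.367,.085])))
cv2.imwrite("pics/z6.png",cv2.resize(w[60:280,160:460],None,fx=2.6,fy=2.6))
c5=np.load("c5.npy",allow_pickle=True).item();w5=cv2.imread("pics/w5.png");g5=cv2.cvtColor(w5,cv2.COLOR_BGR2GRAY)
m=(g5[0:60,195:250]>165).astype(np.uint8);k=max(cv2.findContours(m,0,1)[0],key=cv2.contourArea);e=cv2.fitEllipse(cv2.convexHull(k));print(e,"holder",onz(c5,e[0][0]+195,e[0][1],.095))
E
```

```text
{'time': np.float64(13.0), 'tool_pos': array([ 0.497 , -0.3866,  0.2211]), 'ee_rot': array([ 3.1408, -0.0003,  1.3804]), 'width': np.float64(0.0567), 'joint_positions': array([-0.7515,  0.2655,  1.1617,  0.0007,  1.7138, -0.5611])}
pred carrier [278.3531 147.7087] flange [278.568  145.7146] spare [210.4874 196.7445]
((25.63463020324707, 28.457578659057617), (42.89531707763672, 48.73844909667969), 167.23289489746094) holder [ 0.5096 -0.0271  0.095 ]
```

View pics/z6.png

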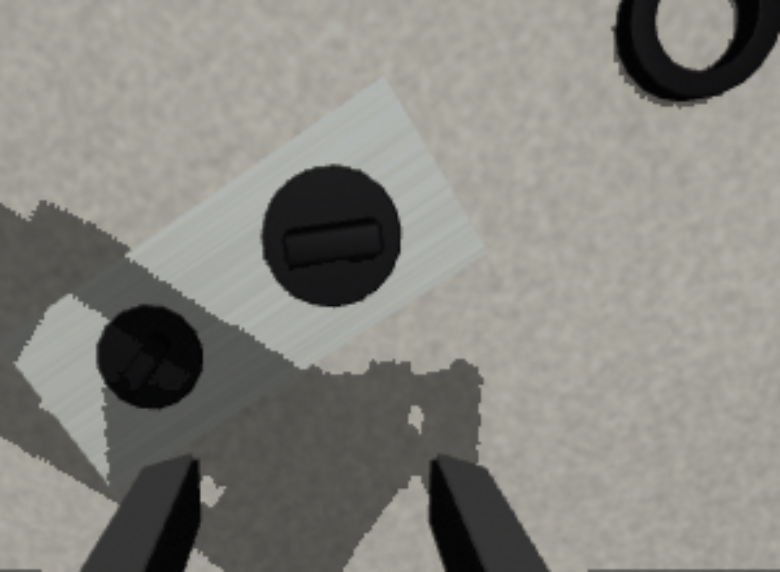

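The larger carrier's flange centre is at about (332,236) in the crop, and its bar's top face has corners near (286,235), (380,219), (383,252) and (291,268). The spare is at (150,357), clear of the fingers.

```bash
python3 - <<'E'
from h import *
c=np.load("c6.npy",allow_pickle=True).item();w=cv2.imread("pics/w6.png");g=cv2.cvtColor(w,cv2.COLOR_BGR2GRAY)
m=np.zeros_like(g);m[115:185,250:325]=(g[115:185,250:325]<60)
k=max(cv2.findContours(m,0,1)[0],key=cv2.contourArea);e=cv2.fitEllipse(k);print(e,onz(c,*e[0],.0735))
q=[np.array(p)/2.6+[160-.3,60-.3] for p in[(286,235),(380,219),(383,252),(291,268)]]
P=np.array([onz(c,*p,.105) for p in q]);print(P[:,:2],P.mean(0))
d=(P[1]-P[0]+P[2]-P[3])/2;print("bar",np.degrees(np.arctan2(d[1],d[0])),np.hypot(*d[:2]),np.linalg.norm(P[3]-P[0]))
E
```

```text
((287.0533142089844, 150.4286651611328), (52.3096809387207, 53.191001892089844), 7.10805606842041) [ 0.5137 -0.3363  0.0735]
[[ 0.4977 -0.3306]
 [ 0.5316 -0.3314]
 [ 0.5307 -0.3431]
 [ 0.4971 -0.3425]] [ 0.5143 -0.3369  0.105 ]
bar -1.2054811174353333 0.033778233864266316 0.01186121104229792
```

>>> servo_tool --pt "1 0.1 0 -10" --pt "2 0.2 0 -20" --pt "3 0.4 0 -30" --pt "4 0.5 1 -40" --pt "5 0.7 2 -50" --pt "5.2 0.7 3 -60" --pt "5.2 0.7 4 -70" --pt "5.2 0.7 5 -80"

```text
time: 14.05
tool_pos: [0.5137, -0.3373, 0.1713]
ee_rot: [-3.141, 0.002, 2.782]
wrist_force: [0.5, 0.1, -0.3]
width: 0.0572
finger_force: 0.0
```

>>> servo_tool --pt "0 0 0 -10" --pt "0 0 0 -19.7" --pt "0 0 0 -19.7" --pt "0 0 0 -19.7"

```text
time: 14.55
tool_pos: [0.5133, -0.338, 0.1711]
ee_rot: [-3.141, 0.001, 3.117]
wrist_force: [-0.5, 0.3, -0.0]
width: 0.0572
finger_force: 0.0
```

>>> servo_tool --pt "-0.1 0.1 1.5 0" --pt "-0.1 0.1 3.5 0" --pt "-0.1 0.1 5.5 0" --pt "-0.1 0.1 7 0" --pt "-0.1 0.1 7.8 0" --pt "-0.1 0.1 8 0" --pt "-0.1 0.1 8 0" --pt "-0.1 0.1 8 0"

```text
time: 15.55
tool_pos: [0.5143, -0.3379, 0.0914]
ee_rot: [-3.14, 0.001, 3.118]
wrist_force: [-0.5, 0.3, 1.2]
width: 0.0568
finger_force: 0.0
```

>>> servo_tool --pt "0 0 0 0" --pt "0 0 0 0" --pt "0 0 0 0" --pt "0 0 0 0" --pt "0 0 0 0" --pt "0 0 0 0" --pt "0 0 0 0" --claw 255

```text
time: 16.42
tool_pos: [0.5138, -0.3375, 0.0904]
ee_rot: [3.141, -0.0, 3.119]
wrist_force: [0.5, 0.9, 0.3]
width: 0.0119
finger_force: 30.0
```

>>> servo_tool --pt "0 0 -0.5 0" --pt "0 0 -2.5 0" --pt "0 0 -5.5 0" --pt "0 0 -9 0" --pt "0 0 -12.5 0" --pt "0 0 -14.5 0" --pt "0 0 -15 0" --pt "0 0 -15 0"

```text
time: 17.42
tool_pos: [0.5137, -0.3375, 0.2399]
ee_rot: [3.141, -0.001, 3.118]
wrist_force: [-0.8, 0.0, -1.1]
width: 0.012
finger_force: 30.0
```

>>> servo_tool --pt "0.1 2 0 1" --pt "0.2 6 0 3" --pt "0.4 11 0 5" --pt "0.6 16.5 0 7" --pt "0.8 22 0 9" --pt "1 27 0 9.7" --pt "1.1 30 0 9.7" --pt "1.1 31 0 9.7"

```text
time: 18.42
tool_pos: [0.5093, -0.0258, 0.239]
ee_rot: [-3.141, -0.003, 2.952]
wrist_force: [0.8, -0.3, -1.8]
width: 0.0116
finger_force: 30.0
```

>>> servo_tool --pt "0 0 0.5 0" --pt "0 0 1.5 0" --pt "0 0 2 0" --pt "0 0 2 0" --pt "0 0 2 0"

```text
time: 19.05
tool_pos: [0.5102, -0.0278, 0.2206]
ee_rot: [-3.141, 0.0, 2.948]
wrist_force: [-0.5, -0.5, -0.7]
width: 0.012
finger_force: 30.0
```

```bash
python3 - <<'E'
from h import *
o=get_obs();c=camera_model("wrist")
w=snapshot("wrist");cv2.imwrite("pics/w7.png",w)
print({k:np.round(o[k],4) for k in("time","tool_pos","ee_rot","joint_positions","wrist_force")})
np.save("c7.npy",c,allow_pickle=True)
g=cv2.cvtColor(w,cv2.COLOR_BGR2GRAY)
for n,p in[("rim",(.5099,-.0274,.095)),("flangetop",list(o["tool_pos"][:2])+[o["tool_pos"][2]-.016]),("fusetip",list(o["tool_pos"][:2])+[o["tool_pos"][2]-.079])]:print(n,proj(c,np.array(p)))
# white fuse / white collar blobs
m=(g>165).astype(np.uint8);m[:140]=0
n,l,s,ct=cv2.connectedComponentsWithStats(m)
for i in range(1,n):
    if s[i,4]>40:print(s[i],ct[i])
E
```

```text
{'time': np.float64(19.05), 'tool_pos': array([ 0.5102, -0.0278,  0.2206]), 'ee_rot': array([-3.1415,  0.0003,  2.9484]), 'joint_positions': array([-0.1654, -0.0005,  1.4597, -0.0001,  1.6821, -1.5431]), 'wrist_force': array([-0.4904, -0.4751, -0.7404])}
rim [280.9987 204.6139]
flangetop [280.6747 246.9575]
fusetip [280.6569 218.5202]
[  5 140  97 104 666] [ 51.8724 190.0315]
[    0   140   200   171 22630] [106.026  227.4668]
[183 140   8  16  97] [186.567  147.2062]
[  363   140   197   171 26405] [451.4811 215.7867]
[194 156   9   8  62] [198.0645 158.9839]
[360 156   9  15 131] [364. 163.]
[344 161   7  16  99] [347.0303 168.5152]
[287 188  13  19 111] [294.3243 195.0901]
[ 39 218  27  28 419] [ 53.7112 230.0048]
[355 229   9  14 109] [358.5872 235.7064]
[200 235   8   7  46] [203.5217 238.587 ]
[  57  344  104   48 3031] [102.3336 364.547 ]
[ 260  344   41   37 1313] [279.2277 362.5438]
[ 402  344  103   48 4526] [452.0663 366.8955]
```

>>> servo_tool --pt "0 0 1 0" --pt "0 0 2.5 0" --pt "0 0 4 0" --pt "0 0 5.5 0" --pt "0 0 6.7 0" --pt "0 0 7.3 0" --pt "0 0 7.5 0" --pt "0 0 7.5 0"

```text
time: 20.1
tool_pos: [0.5103, -0.0275, 0.1458]
ee_rot: [-3.142, 0.001, 2.949]
wrist_force: [-0.0, 0.4, -1.8]
width: 0.0119
finger_force: 30.0
```

>>> servo_tool --pt "0 0 0.3 0" --pt "0 0 0.6 0" --pt "0 0 0.9 0" --pt "0 0 1.1 0" --pt "0 0 1.1 0"

```text
time: 20.72
tool_pos: [0.5099, -0.0274, 0.1342]
ee_rot: [-3.142, -0.0, 2.949]
wrist_force: [-0.2, 1.2, -1.1]
width: 0.0119
finger_force: 30.0
```

>>> servo_tool --pt "0 0 0.2 0" --pt "0 0 0.4 0" --pt "0 0 0.6 0" --pt "0 0 0.8 0" --pt "0 0 0.8 0"

```text
time: 21.35
tool_pos: [0.5099, -0.0274, 0.1262]
ee_rot: [-3.141, -0.0, 2.949]
wrist_force: [-0.8, 0.2, -0.9]
width: 0.012
finger_force: 30.0
```

No resistance with the lugs in the slots. Press on to the rim.

>>> servo_tool --pt "0 0 0.2 0" --pt "0 0 0.4 0" --pt "0 0 0.6 0" --pt "0 0 0.8 0" --pt "0 0 0.8 0"

```text
time: 21.98
tool_pos: [0.5102, -0.0274, 0.1189]
ee_rot: [-3.142, 0.001, 2.949]
wrist_force: [-1.8, -0.1, 4.5]
width: 0.0116
finger_force: 30.0
```

>>> servo_tool --pt "0 0 0.1 0" --pt "0 0 0.2 0" --pt "0 0 0.3 0" --pt "0 0 0.4 0" --pt "0 0 0.4 0"

```text
time: 22.6
tool_pos: [0.5103, -0.0274, 0.1154]
ee_rot: [-3.141, 0.001, 2.949]
wrist_force: [-2.1, 0.5, 7.0]
width: 0.0117
finger_force: 30.0
```

>>> servo_tool --pt "0 0 0.1 0" --pt "0 0 0.2 0" --pt "0 0 0.3 0" --pt "0 0 0.4 0" --pt "0 0 0.4 0"

```text
time: 23.22
tool_pos: [0.5103, -0.0274, 0.1153]
ee_rot: [-3.141, 0.003, 2.949]
wrist_force: [-9.3, 1.7, 22.2]
width: 0.0116
finger_force: 30.0
```

>>> servo_tool --pt "0 0 -0.1 4" --pt "0 0 -0.1 10" --pt "0 0 -0.1 16" --pt "0 0 -0.1 22" --pt "0 0 -0.1 28" --pt "0 0 -0.1 34" --pt "0 0 -0.1 40" --pt "0 0 -0.1 45"

```text
time: 24.22
tool_pos: [0.512, -0.0283, 0.1154]
ee_rot: [3.138, 0.005, 2.161]
wrist_force: [-2.9, -0.7, 16.2]
width: 0.0118
finger_force: 30.0
```

>>> servo_tool --pt "0 0 0 6" --pt "0 0 0 12" --pt "0 0 0 18" --pt "0 0 0 24" --pt "0 0 0 30" --pt "0 0 0 36" --pt "0 0 0 41" --pt "0 0 0 45"

```text
time: 25.22
tool_pos: [0.5105, -0.0277, 0.1153]
ee_rot: [3.139, 0.001, 1.377]
wrist_force: [-8.1, 1.4, 19.3]
width: 0.012
finger_force: 30.1
```

```bash
python3 - <<'E'
from h import *
o=get_obs()
print({k:np.round(o[k],4) for k in("time","tool_pos","ee_rot","wrist_force","wrist_torque","width","joint_torque")})
E
```

```text
{'time': np.float64(25.225), 'tool_pos': array([ 0.5105, -0.0277,  0.1153]), 'ee_rot': array([3.139 , 0.0007, 1.3768]), 'wrist_force': array([-8.1497,  1.4431, 19.271 ]), 'wrist_torque': array([0.1047, 1.5981, 0.2678]), 'width': np.float64(0.012), 'joint_torque': array([ -0.4192, -21.7331, -23.6625,   0.2991,  -2.8174,  -0.112 ])}
```

>>> servo_tool --pt "0 0 0 1" --pt "0 0 0 2" --pt "0 0 0 3" --pt "0 0 0 4" --pt "0 0 0 4" --pt "0 0 0 4"

```text
time: 25.98
tool_pos: [0.5098, -0.0274, 0.1154]
ee_rot: [3.14, 0.001, 1.31]
wrist_force: [-9.0, 0.9, 19.7]
width: 0.0116
finger_force: 30.2
```

```bash
python3 - <<'E'
from h import *
o=get_obs()
print({k:np.round(o[k],4) for k in("time","tool_pos","ee_rot","wrist_force","wrist_torque","width","joint_torque")})
E
```

```text
{'time': np.float64(25.975), 'tool_pos': array([ 0.5098, -0.0274,  0.1154]), 'ee_rot': array([3.1405, 0.0006, 1.3101]), 'wrist_force': array([-9.0363,  0.8516, 19.6787]), 'wrist_torque': array([0.1639, 1.6785, 0.3666]), 'width': np.float64(0.0116), 'joint_torque': array([ -0.6586, -21.3944, -23.8939,   0.2977,  -3.0968,   0.4543])}
```

>>> servo_tool --pt "0 0 0 1" --pt "0 0 0 2" --pt "0 0 0 3" --pt "0 0 0 3" --pt "0 0 0 3"

```text
time: 26.6
tool_pos: [0.5097, -0.0276, 0.1153]
ee_rot: [3.14, 0.001, 1.258]
wrist_force: [-8.7, 0.5, 20.6]
width: 0.0121
finger_force: 30.9
```

```bash
python3 - <<'E'
from h import *
o=get_obs()
print({k:np.round(o[k],4) for k in("time","tool_pos","ee_rot","wrist_force","wrist_torque","width","finger_force","joint_torque")})
c=camera_model("top");a=snapshot("top");s=snapshot("scene");w=snapshot("wrist")
for n,i in(("t9",a),("s9",s),("w9",w)):cv2.imwrite(f"pics/{n}.png",i)
p=proj(camera_model("wrist"),np.array([.51,-.0274,.11]));print(p)
E
```

```text
{'time': np.float64(26.6), 'tool_pos': array([ 0.5097, -0.0276,  0.1153]), 'ee_rot': array([3.1405, 0.001 , 1.2581]), 'wrist_force': array([-8.6525,  0.5387, 20.5521]), 'wrist_torque': array([0.0304, 1.7066, 0.5985]), 'width': np.float64(0.0121), 'finger_force': np.float64(30.9074), 'joint_torque': array([ -0.5332, -21.4013, -23.9398,   0.4689,  -3.1091,   0.5803])}
[280.4828 253.3397]
```

The carrier is against the rim (z unchanged at 20 N). It is also at its stop: past 90° the torque climbs steeply, from 0.37 to 0.60 N m. Handing in.

```bash
python3 -c "
from bench import *
print(close_job())"
```

```text
the job is handed in; nothing more can be done
None
```

I handed the job in with the guard down over both pins and let go, and the larger carrier twisted clockwise to its stop, still gripped and pressed onto the rim with about 20 N; I judged flush and at-stop from force and torque readings plus one picture of the seated guard, not a final picture.

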